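# Feel out the lockout padlock's dial, open it and hold it up

## Robot

A 6-joint arm with a two-finger parallel gripper is mounted at the origin on the work surface. World frame = base frame: x ahead of the robot, y to its left, z up, the work surface at z = 0. Lengths are in m, angles in rad, forces in N, time in s.
With the tool pointing down it reaches from about 0.425 to 0.95 m from the base axis. Payload 14.7 kg.
Tool frame: the origin (TCP) lies at the very end of the fingers, on their centre line; the grasp point (between the pads) lies 19 mm behind it; z points along the fingers, y is the direction in which the jaws open and shut (so a half turn about z gives the same grasp; the last joint's range is limited). The gripper opens to 85 mm and grips with 20 to 120 N. Pads are 22 mm wide; open, the fingers measure 114 mm over their backs; the gripper's body (76 mm by 85 mm) begins 54 mm behind the grasp point. The pads swing forward as they close: fully open they stand 13 mm farther back than shut.
Start: joints at [-1.164, 0.48, 1.596, -0, 1.065, -0.047], TCP at [0.285, -0.584, 0.231] pointing down, gripper open.
Joint ranges: [-2.75, 2.75], [-0.82, 2.05], [0.23, 2.67], [-1.56, 4.7], [0.09, 2.69], [-2.92, 2.92]. Speed limits (rad/s): [1.89, 1.89, 2.39, 3.01, 3.01, 3.01].

## Interface

Orientations are given as a unit quaternion [x, y, z, w].
In Python, from cell import env gives the robot as it stands.
- The arm moves only by the shell command python3 -m handwheel 'ROWS' [OPENING] [FORCE]. ROWS is JSON, a list of rows, each a list of 2 entries, a list of its own where there are three numbers: the shift along the world's x, y, z in mm, then the turn, a rotation vector about the world's x, y, z in degrees. In form: [[[x, y, z], [ax, ay, az]], ...]. A call has 1 to 8 rows; each row shifts and turns the commanded pose from where the row before left it; what a row does not reach is not made up. A row lasts 1/8 s, in which the tool goes at most 62.5 mm and 10.7 degrees, less where a joint would pass 70% of its speed; a pose out of reach is approached as far as the arm can. A call with a gripper value outside its range is refused whole. OPENING is the opening, from 0 (shut) to 1 (fully open), set as the call begins (- or left out, the last holds). The fingers move at their own pace and stop on an object; FORCE is the grip in N (left out, the last holds). Time passes only in rows, so rows that do not move let the fingers close. It gives the time, the measured TCP pose, the force and the opening at its end, in the units of the state.
- env.state(): the state, without advancing time (a new reading comes with each control period).
- env.snapshot(name): name is "scene" or "side" or "wrist"; returns the picture (480x640x3 uint8, red, green, blue); there is no depth.
- env.camera_info(name): a dict with "camera_matrix" (3x3 intrinsics, pixels), "R" (3x3) and "t" (3): a world point X has camera coordinates R X + t. Camera axes: x right, y down, z forward; pixel columns grow to the right and rows downward; lengths in m; the calibration is good to about 2 mm. A picture is of the moment at which its call begins: read the wrist's pose just before it. camera_info takes no time and is no camera call; for the wrist camera it gives the pose at the moment of the call.
- env.job_done(): hands the job in, once; it reports no verdict.
The state is a dict: "time_s": time; "joint_pos": joint angles; "joint_vel": joint speeds; "joint_efforts": joint torques, N m; "eef_pos": TCP position; "tool_rot": TCP orientation; "wrist_force": force on the tool from outside, world axes, zero at the start; "wrist_torque": the same for the moment, N m; "finger_gap": opening from 0.0 (shut) to 1.0 (fully open).
Only numpy, scipy, OpenCV 4.12 (cv2) and the standard library are available. Lean on these libraries where they do the work, as an engineer would, in place of code of your own. Each camera call takes 0.05 s, during which the arm holds its last target.

## Task

Take the dial padlock off the lockout hasp on the bench: nobody remembers its setting, so turn the dial slowly clockwise, feeling the clicks, until the dial locks and the shackle springs out a little. Then, with the lock still lying in its seat, pull the shackle out to its end so that it leaves the hasp's eye, lift the opened lock out and finish while still holding it up, about level with the dial upwards and at least 10 cm (better 15 cm) above where it lay. Leave the other things on the bench where they are.

Things in the scene. Friction and masses are not known exactly. Their poses are not given: they have to be found in the camera images.
- hasp: lockout hasp, fixed. Origin: centre of the lock's seat at bench height; x points from the shackle side to the valve block, z up. Dark steel plate (98 x 88 mm, 12 mm thick) with a rim 8 mm high (top 20 mm above the bench) round the lock, 1.5 mm clear of it. Behind, at x 49 to 107 mm, a grey valve block 70 mm wide (106 mm with its brass ends), 36 mm high. Under the shackle's bow is only the bench
- eye (a point): middle of the opening of the hasp's steel eye, 45.5 mm from the hasp's origin towards -x, 23 mm towards +y, 29 mm above the bench. The eye is 5 mm thick (along x), 25 mm wide, its top 42 mm above the bench. One leg of the closed shackle passes through it, so the lock cannot be lifted until the shackle is pulled out
- lock: padlock, loose, about 0.6 kg in all: aluminium box 72 (x) x 66 (y) x 34 mm (z) lying flat in the seat, dial on top, shackle out of its -x face. Origin: centre of its underside, 12 mm above the bench when seated; x and y as the hasp's when seated, z up
- dial (a joint): turn of the dial, rad, grows clockwise seen from above, range -0.2 to 1.9. At v its grip bar lies v clockwise from the lock's x axis. Starts at 0 to 0.45. Light clicks (under 0.15 N m) every 0.29 rad; stays where left. The gate is 0.5 to 1.35 rad clockwise of the start, different each time, unmarked: there the shackle springs out and blocks the dial (do not force it). The white ticks mean nothing
- dial_grip (a point): point on the dial's axis at the height to pinch its black grip bar: 60 mm above the lock's underside (72 mm above the bench when seated). Bar 40 mm long, 12 mm thick, from 5 to 35 mm above the lock's top face, on a disc of 52 mm diameter, 5 mm high. Pinched by the bar the whole lock can be carried
- shackle (a joint): how far the steel shackle has come out, m: 0 to 0.003 while locked (moves 1 to 2 mm with the clicks), springs by itself to about 0.009 at the gate; fully out at 0.030 (firm stop). From 0.009 on it slides with about 2 N of friction and stays where left. Its free leg is out of the eye from 0.022 on
- bow (a point): middle of the shackle's cross bar, on its centre line, 17 mm above the lock's underside (29 mm above the bench when seated), 76.5 mm from the lock's origin towards -x when closed. Round bar 9 mm thick along the lock's y axis, straight over 31 mm; 37 mm between the legs; its inner side is 36 mm from the lock's face when closed
- module: bystander, loose: white connection box 80 x 130 x 50 mm; origin: centre of its underside
- air_cylinder: bystander, loose: small air cylinder with its rod, about 180 mm long, 30 mm wide and high; origin: centre of its underside
- driver: bystander, loose: black-handled screwdriver lying on the bench, about 200 mm long; origin: on the bench under it
- parts_bin: bystander, loose: grey open bin 100 x 120 x 50 mm; origin: centre of its underside
There are look-alikes about, which are no part of the job. Leave any red look-alike of the lock alone.

How it is judged:
On the way, in this order (a step that is already met when the one before it is completed fails the run):
1. the gate is found: the shackle has sprung out by more than 6 mm, the lock lying in its seat (value of joint shackle above 0.006 m and z of lock in the frame of hasp below 0.03 m), for 0.1 s.
2. the shackle is pulled out by more than 24 mm, the lock lying in its seat (value of joint shackle above 0.024 m and z of lock in the frame of hasp below 0.03 m), for 0.2 s.
At the end, for the whole second after the job is handed in: the lock is held in the fingers (over 2 N), still (under 50 mm/s), at least 100 mm above where it lay, dial up within 0.4 rad of level, free of the hasp, the shackle out by more than 22 mm (z of lock in the frame of hasp above 0.112 m and angle between lock's own z axis and vertical below 0.4 rad and value of joint shackle above 0.022 m and contact force between the fingers and lock above 2 N and contact force between lock and hasp below 0.1 N and linear speed of lock below 0.05 m/s); the arm keeps its last pose, push and grip.
It fails at once if the module is moved by more than 30 mm (distance of module from where it was at the start of the episode above 0.03 m).
It fails at once if the air cylinder is moved by more than 30 mm (distance of air_cylinder from where it was at the start of the episode above 0.03 m).
It fails at once if the driver is moved by more than 30 mm (distance of driver from where it was at the start of the episode above 0.03 m).
It fails at once if the parts bin is moved by more than 30 mm (distance of parts_bin from where it was at the start of the episode above 0.03 m).
It also fails if it takes over 61 s, if anything falls off the work surface, if the arm or the gripper's body presses on something with over 40 N, if the wrist force passes 120 N, or if a joint passes its speed limit or range.

## Working session

There is one attempt and no reset: what is moved stays moved. The work goes in short steps, Python scripts to look and compute and a shell command to move; the robot and the scene stay as the last step left them, time stands still between calls to the robot, and variables do not carry over. Pictures are saved under pics/ and viewed, and the job is handed in when it is done.

```bash
ls; mkdir -p pics
python3 - <<'E'
from cell import env
import cv2
s=env.state(); print(s)
for n in ["scene","side","wrist"]:
    c=env.camera_info(n); print(n,c)
    cv2.imwrite(f"pics/{n}0.png",env.snapshot(n)[:,:,::-1])
E
```

```text
pics
{'time_s': 0.0, 'joint_pos': array([-1.16359961e+00,  4.80809215e-01,  1.59687694e+00,  8.04328260e-06,
        1.06509259e+00, -4.65974037e-02]), 'joint_vel': array([-0.00074709, -0.00050481, -0.00049792,  0.0008004 ,  0.00033214,
        0.00044186]), 'joint_efforts': array([ 8.24935123e-03, -9.50618076e+01, -4.30176723e+01,  7.86312175e-04,
        1.22626344e-02,  4.92226420e-06]), 'eef_pos': array([ 0.28480603, -0.58382488,  0.23068593]), 'tool_rot': array([ 9.74369374e-01,  2.24953264e-01, -1.02886897e-04, -5.84060076e-04]), 'wrist_force': array([ 0.22804054, -0.12224401, -0.56880176]), 'wrist_torque': array([ 0.05020883, -0.03405243,  0.02797604]), 'finger_gap': 1.0026654117453864}
scene {'camera_matrix': array([[493.54577503,   0.        , 311.99298921],
       [  0.        , 493.54577503, 241.18949483],
       [  0.        ,   0.        ,   1.        ]]), 'R': array([[-0.38136176,  0.92442222,  0.00259978],
       [ 0.5034436 ,  0.210048  , -0.83810762],
       [-0.77531139, -0.31831336, -0.54549872]]), 't': array([ 0.26197443, -0.24504466,  1.7324845 ])}
side {'camera_matrix': array([[542.89930941,   0.        , 312.65269325],
       [  0.        , 542.89930941, 240.44491856],
       [  0.        ,   0.        ,   1.        ]]), 'R': array([[-0.7935063 , -0.60816247,  0.02204904],
       [-0.40477743,  0.50038953, -0.76535322],
       [ 0.45442599, -0.61623756, -0.64323269]]), 't': array([0.47176891, 0.28484425, 1.01299743])}
wrist {'camera_matrix': array([[410.96334759,   0.        , 321.43869697],
       [  0.        , 410.96334759, 236.42681318],
       [  0.        ,   0.        ,   1.        ]]), 'R': array([[ 0.4377312 , -0.89910523, -0.00108535],
       [-0.85949322, -0.41879976,  0.29304978],
       [-0.26393713, -0.12734418, -0.95609657]]), 't': array([-0.64774433, -0.0391016 ,  0.37985303])}
```

View pics/scene0.png

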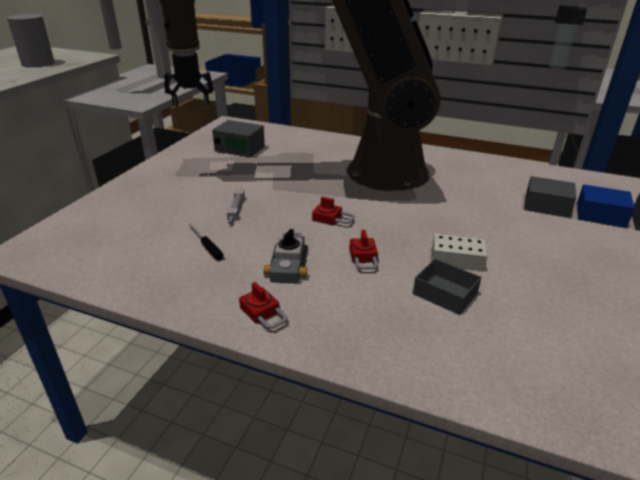

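View pics/side0.png

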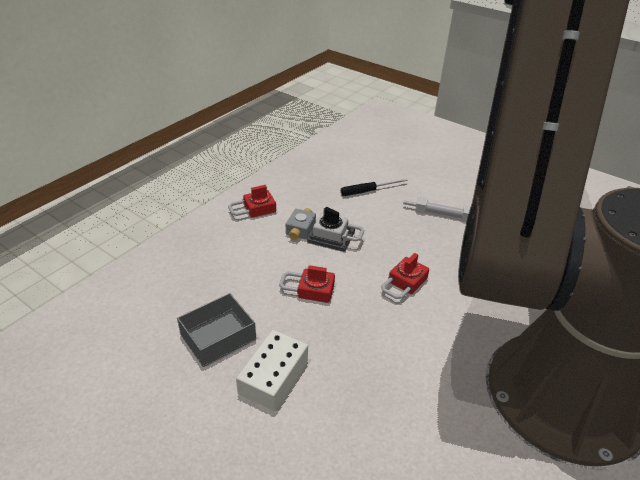

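View pics/wrist0.png

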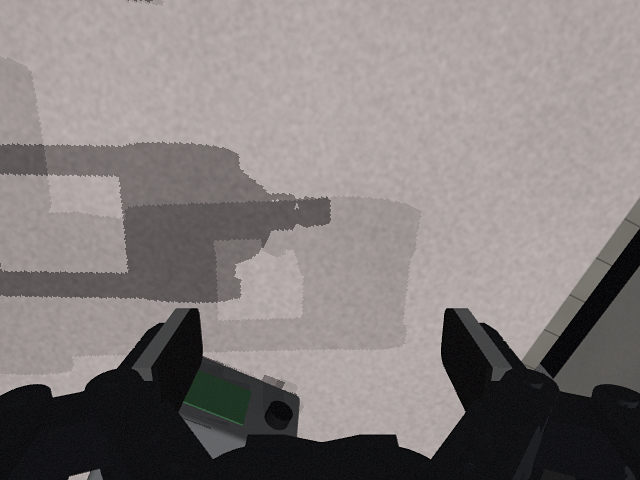

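The grey lock on its plate sits at scene (290,240) and side (331,215), with the valve block at scene (287,270). Red look-alikes stand all around it. I'll triangulate these points.

```bash
cat > h.py <<'E'
import numpy as np, cv2
from cell import env
def ray(c,u,v):
    d=np.linalg.inv(c["camera_matrix"])@[u,v,1.]; R=c["R"]; return -R.T@c["t"], R.T@d
def plane(c,u,v,z):
    o,d=ray(c,u,v); return o+d*(z-o[2])/d[2]
def tri(c1,p1,c2,p2):
    o1,d1=ray(c1,*p1);o2,d2=ray(c2,*p2)
    A=np.c_[d1,-d2]; s=np.linalg.lstsq(A,o2-o1,rcond=None)[0]
    a=o1+d1*s[0];b=o2+d2*s[1]; return (a+b)/2,np.linalg.norm(a-b)
def proj(c,X):
    p=c["camera_matrix"]@(c["R"]@np.asarray(X,float)+c["t"]); return p[:2]/p[2]
E
python3 - <<'E'
from h import *
S=env.camera_info("scene");D=env.camera_info("side")
for n,box in (("scene",(215,170,120,120)),("side",(220,160,160,120))):
    im=cv2.imread(f"pics/{n}0.png");x,y,w,h=box
    cv2.imwrite(f"pics/{n}0c.png",cv2.resize(im[y:y+h,x:x+w],None,fx=5,fy=5,interpolation=cv2.INTER_CUBIC))
print(tri(S,(290,236),D,(331,212)))
print(plane(S,290,237,.072),plane(D,331,212,.072))
print(plane(S,282,270,.036),plane(D,300,215,.036))
E
```

```text
(array([ 0.61434067, -0.09245533,  0.07232583]), np.float64(0.006777801624950697))
[ 0.62190502 -0.08674232  0.072     ] [ 0.61583084 -0.09779039  0.072     ]
[ 0.71193475 -0.06751928  0.036     ] [ 0.69544609 -0.07846096  0.036     ]
```

View pics/scene0c.png

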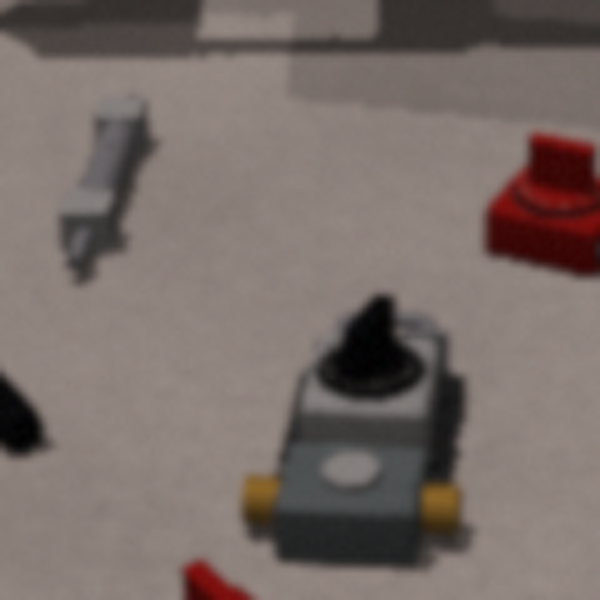

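View pics/side0c.png

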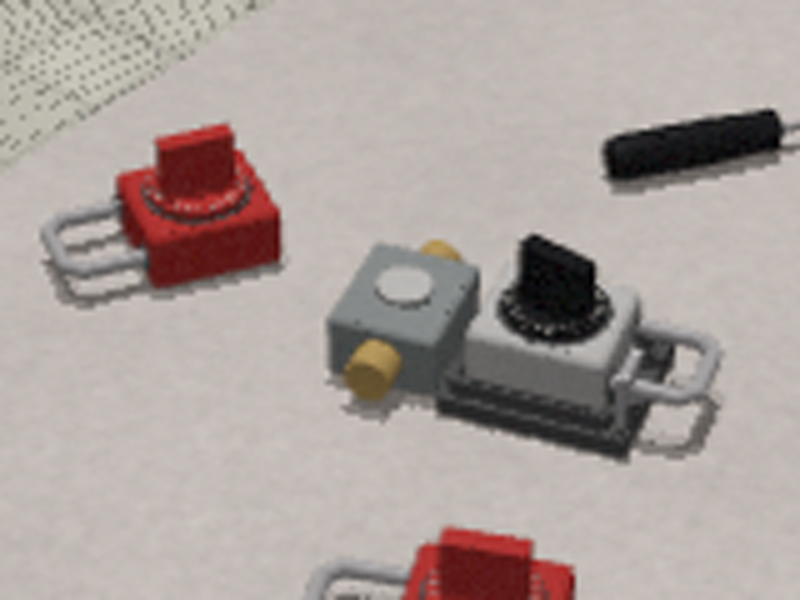

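Run:
```python
from h import *
from scipy.spatial.transform import Rotation as Ro
s=env.state();c=env.camera_info("wrist")
T=Ro.from_quat(s["tool_rot"]).as_matrix()
cp=T.T@(-c["R"].T@c["t"]-s["eef_pos"]);f=T.T@c["R"][2]
print(cp,f)
psi=np.radians(190)
T2=np.array([[np.cos(psi),np.sin(psi),0],[np.sin(psi),-np.cos(psi),0],[0,0,-1]])
for z in (.2,.25,.3):
    cw=T2@cp+[0,0,z];fw=T2@f
    off=cw+fw*(.05-cw[2])/fw[2]; print(z,off, "tcp",np.array([.617,-.093])-off[:2])
```

```text
[ 0.07345294 -0.00158472 -0.14319736] [-2.93084154e-01 -2.10490329e-04  9.56086625e-01]
0.2 [0.01646227 0.00122803 0.05      ] tcp [ 0.60053773 -0.09422803]
0.25 [0.03155861 0.00387874 0.05      ] tcp [ 0.58544139 -0.09687874]
0.3 [0.04665495 0.00652945 0.05      ] tcp [ 0.57034505 -0.09952945]
```

```bash
python3 -m handwheel '[[[17,30,1],[0,0,10.2]],[[17,30,1],[0,0,10.2]],[[17,30,1],[0,0,10.2]],[[17,30,1],[0,0,10.2]],[[17,30,1],[0,0,10.2]],[[17,30,1],[0,0,10.2]],[[17,30,1],[0,0,10.2]],[[17,30,1],[0,0,10.2]]]' 1 40; python3 -m handwheel '[[[17,30,0],[0,0,10.2]],[[17,30,0],[0,0,10.2]],[[17,30,0],[0,0,10.2]],[[17,30,0],[0,0,10.2]],[[17,30,0],[0,0,10.2]],[[17,30,0],[0,0,10.2]],[[17,30,0],[0,0,10.2]],[[17,30,0],[0,0,10.2]]]'; python3 -m handwheel '[[[0,0,0],[0,0,0]],[[0,0,0],[0,0,0]]]'
python3 - <<'E'
from h import *
cv2.imwrite("pics/w1.png",env.snapshot("wrist")[:,:,::-1])
s=env.state();print(s["eef_pos"],s["tool_rot"],s["joint_pos"],s["time_s"])
E
```

```text
time_s: 1.15
eef_pos: [0.4213, -0.3431, 0.2392]
tool_rot: [0.588, 0.809, 0.0, -0.0]
wrist_force: [-0.0, -0.7, -0.9]
finger_gap: 0.993
time_s: 2.15
eef_pos: [0.5573, -0.1031, 0.2392]
tool_rot: [-0.083, 0.997, 0.0, -0.0]
wrist_force: [1.1, 0.7, -0.2]
finger_gap: 0.998
time_s: 2.4
eef_pos: [0.5566, -0.1043, 0.2391]
tool_rot: [-0.079, 0.997, -0.0, -0.0]
wrist_force: [0.3, 0.3, -0.2]
finger_gap: 0.996
[ 0.55652608 -0.10469643  0.23914721] [-7.92276060e-02  9.96856525e-01 -2.18085115e-05 -2.32983418e-04] [-2.39360262e-01  3.55510742e-01  1.78211798e+00 -2.22093596e-04
  1.00439279e+00 -1.96865883e+00] 2.45
```

View pics/w1.png

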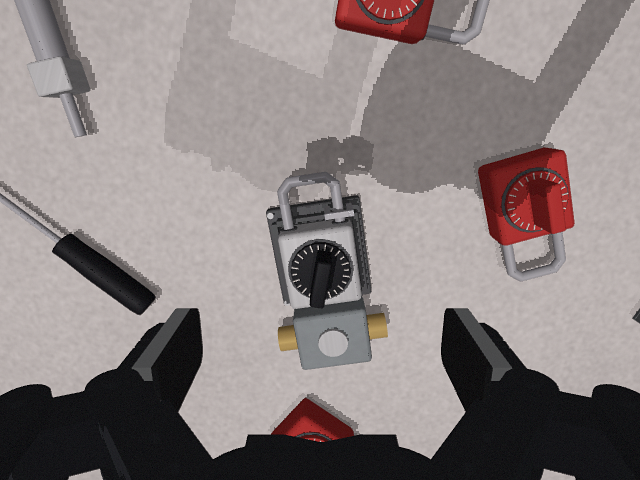

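The wrist picture shows the lock at about (320,265), its shackle bow at (312,182), the eye near (340,215), the bar from (325,255) to (317,300) and the valve block at (335,340). I'll zoom in to get exact points.

Run:
```python
from h import *
im=cv2.imread("pics/w1.png")
cv2.imwrite("pics/w1c.png",cv2.resize(im[165:305,255:395],None,fx=5,fy=5,interpolation=cv2.INTER_CUBIC)[:600])
```

```text
(no output)
```

View pics/w1c.png

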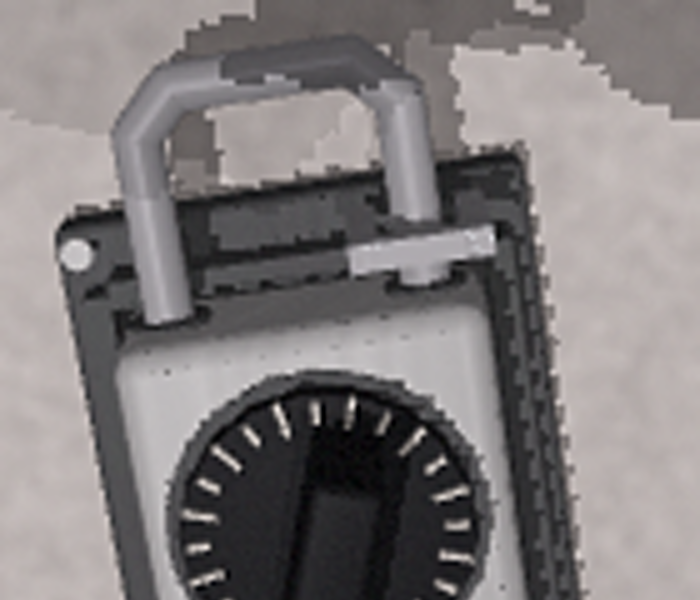

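Run:
```python
from h import *
im=cv2.imread("pics/w1.png");c=env.camera_info("wrist")
x0,y0=250,165; roi=im[y0:375,x0:395]
g=cv2.cvtColor(roi,cv2.COLOR_BGR2GRAY); hsv=cv2.cvtColor(roi,cv2.COLOR_BGR2HSV)
# lock top bright
m=((g>165)&(hsv[:,:,1]<25)).astype(np.uint8)*255
cv2.imwrite("pics/m.png",cv2.resize(m,None,fx=3,fy=3,interpolation=0))
cv2.imwrite("pics/w1d.png",cv2.resize(roi[60:],None,fx=4,fy=4,interpolation=cv2.INTER_CUBIC))
```

```text
(no output)
```

View pics/w1d.png

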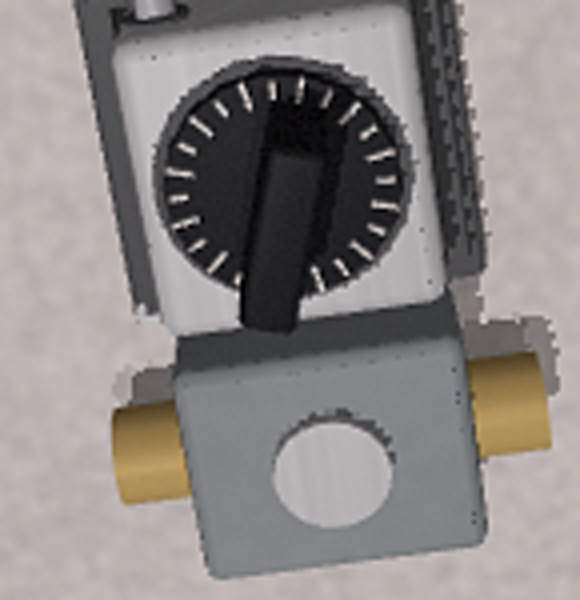

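Run:
```python
from h import *
c=env.camera_info("wrist")
P=lambda u,v,z:plane(c,250+u/4,225+v/4,z)[:2]
ang=lambda d:np.degrees(np.arctan2(d[1],d[0]))
d=P(283,178,.050);print("disc",d)
L=[P(*p,.046) for p in((113,38),(411,4),(446,300),(177,335))]
print("lock",np.mean(L,0),[np.linalg.norm(L[i]-L[(i+1)%4]) for i in range(4)],ang(L[3]-L[0]),ang(L[2]-L[1]),ang(L[0]-L[1]),ang(L[3]-L[2]))
B=[P(*p,.036) for p in((176,378),(468,336),(487,541),(211,579))]
print("block",np.mean(B,0),[np.linalg.norm(B[i]-B[(i+1)%4]) for i in range(4)],ang(B[3]-B[0]),ang(B[2]-B[1]),ang(B[0]-B[1]),ang(B[3]-B[2]))
w=plane(c,308,179,.029)[:2];print("bow",w,np.linalg.norm(w-d),"yaw",ang(d-w),"blk-disc",ang(np.mean(B,0)-d),np.linalg.norm(np.mean(B,0)-d), "blk-bow",ang(np.mean(B,0)-w),np.linalg.norm(np.mean(B,0)-w))
a,b=P(300,152,.081),P(270,330,.081);print("bar",(a+b)/2,np.linalg.norm(a-b),ang(b-a))
S=env.camera_info("scene");D=env.camera_info("side")
print(plane(D,220+555/5,160+300/5,.051),plane(S,215+370/5,170+368/5,.051))
```

```text
disc [ 0.61081909 -0.09558543]
lock [ 0.61118945 -0.09465185] [np.float64(0.06392479702264459), np.float64(0.06953713176908394), np.float64(0.06115898141978926), np.float64(0.07112272013280367)] 19.024653723210154 16.802310768435806 -74.18061906146741 -72.78969888613362
block [ 0.68565779 -0.0711231 ] [np.float64(0.0690339644671373), np.float64(0.05526188399863465), np.float64(0.06790300237297375), np.float64(0.055203544696156584)] 16.84612037881143 15.674240695280444 -71.87065765690478 -71.8887642597626
bow [ 0.5381691  -0.11828853] 0.07611472909785569 yaw 17.354011467386044 blk-disc 18.10087791040806 0.07873522572276105 blk-bow 17.733764318441498 0.1548466667904421
bar [ 0.61226435 -0.09494571] 0.03884679001052228 0.2064748085621773
[ 0.61255515 -0.09484481  0.051     ] [ 0.6214334  -0.09024463  0.051     ]
```

```bash
python3 -m handwheel '[[[27,5,-20],[0,0,-4.5]],[[27.7,4.7,-30],[0,0,-4.4]],[[0,0,-40],[0,0,0]],[[0,0,-30],[0,0,0]],[[0,0,0],[0,0,0]],[[0,0,0],[0,0,0]]]' 1 20
python3 - <<'E'
from h import *
cv2.imwrite("pics/w2.png",env.snapshot("wrist")[:,:,::-1])
s=env.state();print(s["eef_pos"],s["tool_rot"],np.degrees(2*np.arctan2(s["tool_rot"][1],s["tool_rot"][0])),s["wrist_torque"])
c=env.camera_info("wrist")
print(proj(c,[.6112,-.095,.081]),proj(c,[.6112,-.095,.051]))
E
```

```text
time_s: 3.2
eef_pos: [0.6121, -0.0952, 0.1205]
tool_rot: [-0.002, 1.0, -0.0, 0.001]
wrist_force: [0.3, 0.6, 0.8]
finger_gap: 1.001
[ 0.61238964 -0.09509282  0.12083714] [-2.15238143e-03  9.99997203e-01 -2.11097217e-04  9.57152582e-04] 180.24664505264633 [-0.0227301  -0.00078005 -0.0232758 ]
[320.03629204 274.64237434] [320.26076649 253.75582899]
```

View pics/w2.png

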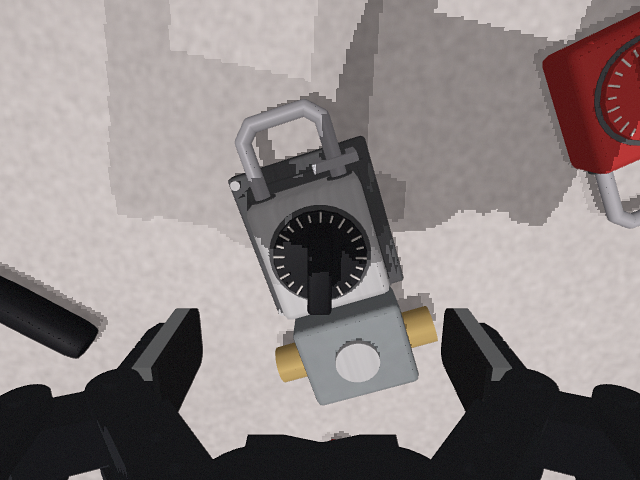

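The bar runs straight up the picture at column 320, and the disc centre at (320,255) agrees with the prediction of (320.3,253.8). I'll go down and pinch.

```bash
python3 -m handwheel '[[[-1,0,-22],[0,0,0]],[[0,0,-22],[0,0,0]],[[0,0,-21],[0,0,0]],[[0,0,0],[0,0,0]]]' 1 20; python3 -m handwheel '[[[0,0,0],[0,0,0]],[[0,0,0],[0,0,0]],[[0,0,0],[0,0,0]],[[0,0,0],[0,0,0]],[[0,0,0],[0,0,0]],[[0,0,0],[0,0,0]]]' 0 20
python3 - <<'E'
from h import *
cv2.imwrite("pics/w3.png",env.snapshot("wrist")[:,:,::-1])
s=env.state();print(s["eef_pos"],s["wrist_force"],s["wrist_torque"])
E
```

```text
time_s: 3.75
eef_pos: [0.6105, -0.0946, 0.0545]
tool_rot: [-0.002, 1.0, 0.0, -0.0]
wrist_force: [-0.0, 1.0, 0.7]
finger_gap: 0.998
time_s: 4.5
eef_pos: [0.6111, -0.0948, 0.0545]
tool_rot: [-0.003, 1.0, -0.0, 0.0]
wrist_force: [2.6, -4.1, 1.4]
finger_gap: 0.133
[ 0.61109031 -0.09477817  0.0544823 ] [ 2.28801945 -4.65745406  1.6196961 ] [-0.73234098 -0.28108591 -0.020731  ]
```

View pics/w3.png

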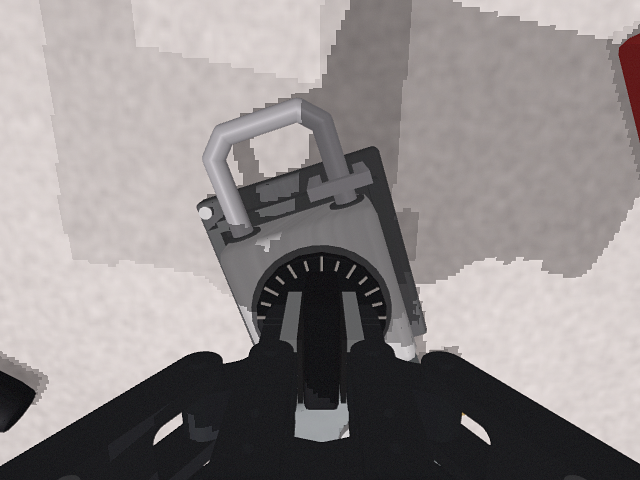

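```bash
cat > t.py <<'E'
from h import *
s=env.state();q=s["tool_rot"];print("psi %.2f"%(np.degrees(2*np.arctan2(q[1],q[0]))%360),"F",np.round(s["wrist_force"],1),"T",np.round(s["wrist_torque"],3),"p",np.round(s["eef_pos"]*1000,1),"t",s["time_s"])
E
R='[[[0,0,0],[0,0,-2]],[[0,0,0],[0,0,-2]],[[0,0,0],[0,0,-2]],[[0,0,0],[0,0,-2]]]'
python3 -m handwheel '[[[0,0,0],[0,0,-2]],[[0,0,0],[0,0,-2]],[[0,0,0],[0,0,-2]],[[0,0,0],[0,0,-2]]]' >/dev/null; python3 t.py
python3 -m handwheel '[[[0,0,0],[0,0,-2]],[[0,0,0],[0,0,-2]],[[0,0,0],[0,0,-2]],[[0,0,0],[0,0,-2]]]'>/dev/null; python3 t.py
python3 -m handwheel '[[[0,0,0],[0,0,-2]],[[0,0,0],[0,0,-2]],[[0,0,0],[0,0,-2]],[[0,0,0],[0,0,-2]]]'>/dev/null; python3 t.py
```

```text
psi 172.17 F [ 0.9 -4.5  6.3] T [-0.467 -0.127  0.328] p [610.6 -94.5  54.4] t 5.05
psi 164.16 F [1.8 1.6 6.3] T [ 0.234 -0.389  0.106] p [610.7 -94.1  54.4] t 5.55
psi 156.17 F [ 1.9 -0.1  5.1] T [ 0.177 -0.302  0.276] p [610.8 -93.9  54.4] t 6.05
```

```bash
python3 -m handwheel '[[[0,0,0],[0,0,-2]],[[0,0,0],[0,0,-2]]]' >/dev/null; python3 t.py
python3 -m handwheel '[[[0,0,0],[0,0,-2]],[[0,0,0],[0,0,-2]]]' >/dev/null; python3 t.py
python3 -m handwheel '[[[0,0,0],[0,0,-2]],[[0,0,0],[0,0,-2]]]' >/dev/null; python3 t.py
python3 - <<'E'
from h import *
cv2.imwrite("pics/w4.png",env.snapshot("wrist")[:,:,::-1])
E
```

```text
psi 152.17 F [1.7 0.2 6.2] T [-0.036 -0.31   0.02 ] p [610.6 -94.2  54.4] t 6.3
psi 148.15 F [2.8 1.6 4.6] T [ 0.327 -0.399  0.172] p [610.7 -94.1  54.4] t 6.55
psi 144.15 F [3.7 3.9 5.2] T [ 0.612 -0.582  0.031] p [610.9 -93.9  54.5] t 6.8
```

View pics/w4.png

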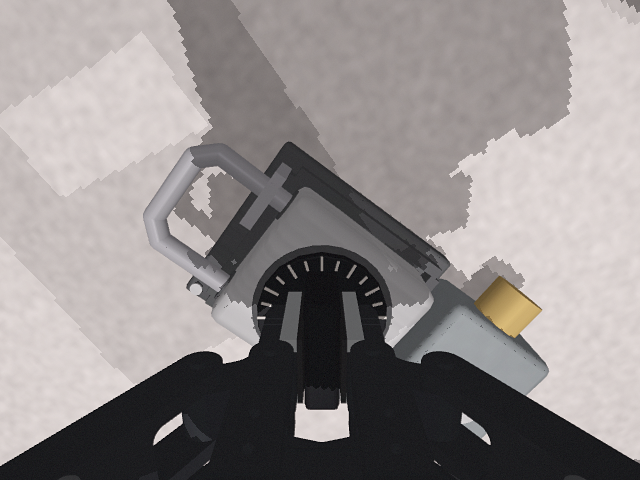

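The dial is turned 36° and the shackle is still in, with the bow at about (175,185). I'll continue in small steps.

```bash
python3 -m handwheel '[[[0,0,0],[0,0,-2]],[[0,0,0],[0,0,-2]]]' >/dev/null; python3 t.py
python3 -m handwheel '[[[0,0,0],[0,0,-2]],[[0,0,0],[0,0,-2]]]' >/dev/null; python3 t.py
python3 -m handwheel '[[[0,0,0],[0,0,-2]],[[0,0,0],[0,0,-2]]]' >/dev/null; python3 t.py
python3 -m handwheel '[[[0,0,0],[0,0,-2]],[[0,0,0],[0,0,-2]]]' >/dev/null; python3 t.py
python3 - <<'E'
from h import *
c=env.camera_info("wrist")
a=np.radians(17.5);o=np.array([.6112,-.095])
im=env.snapshot("wrist")[:,:,::-1].copy()
for d in (.0765,.0855):
    p=proj(c,[o[0]-d*np.cos(a),o[1]-d*np.sin(a),.029]);print(p)
    cv2.circle(im,tuple(int(round(v)) for v in p),2,(0,0,255) if d<.08 else (0,255,0),-1)
cv2.imwrite("pics/w5.png",im)
E
```

```text
psi 140.15 F [5.  5.9 5.6] T [ 0.941 -0.755  0.079] p [611.  -93.7  54.4] t 7.1
psi 136.15 F [5.1 6.6 4.3] T [ 1.148 -0.958  0.031] p [611.1 -93.6  54.5] t 7.35
psi 132.14 F [5.4 8.2 4. ] T [ 1.374 -1.073  0.017] p [611.3 -93.5  54.5] t 7.6
psi 128.14 F [6.3 8.5 3.9] T [ 1.555 -1.11   0.066] p [611.4 -93.4  54.5] t 7.85
[153.83617627 234.17926358]
[133.17686264 227.06250832]
```

View pics/w5.png

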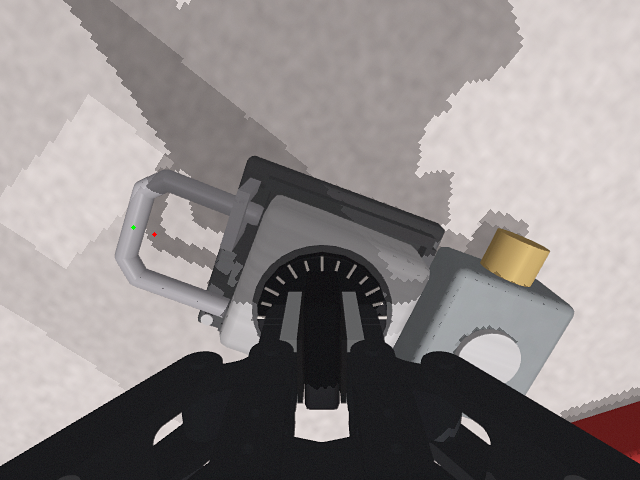

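The bow at (134,222) now sits on the green mark (9 mm out) instead of the red one (closed), so the shackle has sprung. I'll stop turning, release and rise.

```bash
python3 -m handwheel '[[[0,0,0],[0,0,0]],[[0,0,0],[0,0,0]],[[0,0,0],[0,0,0]],[[0,0,0],[0,0,0]]]' 1 20; python3 t.py
python3 -m handwheel '[[[0,0,15],[0,0,0]],[[0,0,30],[0,0,0]],[[0,0,40],[0,0,0]],[[-40,-13,30],[0,0,-10.3]],[[-40,-13,20],[0,0,-10.3]],[[0,0,0],[0,0,0]],[[0,0,0],[0,0,0]]]' 1 20
python3 t.py
python3 - <<'E'
from h import *
c=env.camera_info("wrist")
a=np.radians(17.5);o=np.array([.6112,-.095])
im=env.snapshot("wrist")[:,:,::-1].copy()
cv2.imwrite("pics/w6.png",im)
for d in (.0765,.0855):
    p=proj(c,[o[0]-d*np.cos(a),o[1]-d*np.sin(a),.029]);print(p)
np.save("c6.npy",c,allow_pickle=True)
cv2.imwrite("pics/s6.png",cv2.resize(env.snapshot("side")[140:280,220:400,::-1],None,fx=4,fy=4))
E
```

```text
time_s: 8.4
eef_pos: [0.6105, -0.0945, 0.0542]
tool_rot: [0.436, 0.9, -0.0, -0.0]
wrist_force: [0.6, 0.0, -0.7]
finger_gap: 0.967
psi 128.29 F [ 0.6  0.  -0.7] T [-0.009  0.021 -0.021] p [610.5 -94.5  54.2] t 8.4
time_s: 9.28
eef_pos: [0.5313, -0.1207, 0.1902]
tool_rot: [0.59, 0.808, 0.0, 0.001]
wrist_force: [-0.2, 0.8, 0.1]
finger_gap: 1.003
psi 107.75 F [-0.2  0.8  0.1] T [-0.01  -0.057 -0.006] p [ 531.3 -120.7  190.2] t 9.275
[333.03703431 214.24134707]
[321.22479973 214.20010297]
```

View pics/w6.png

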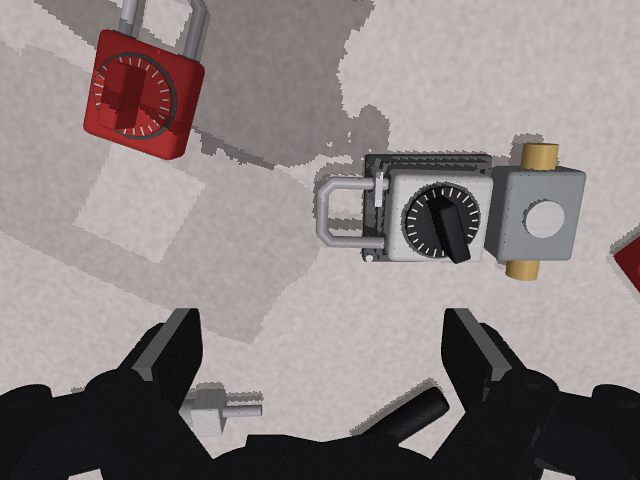

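View pics/s6.png

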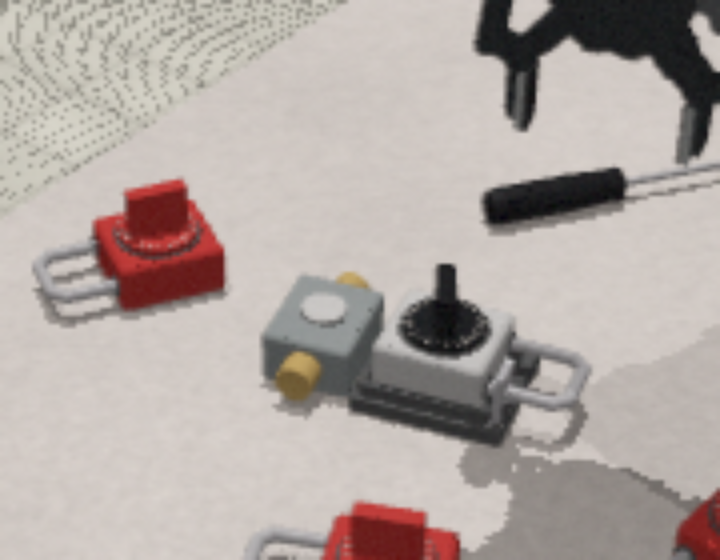

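The lock still lies level in its seat. The bow cross bar is centred at about (324,212), against predictions of (321,214) for sprung and (333,214) for closed. I'll measure it more finely.

Run:
```python
from h import *
im=cv2.imread("pics/w6.png")
cv2.imwrite("pics/w6c.png",cv2.resize(im[150:275,305:505],None,fx=4,fy=4,interpolation=cv2.INTER_CUBIC))
g=cv2.cvtColor(im,cv2.COLOR_BGR2GRAY)
for r in(205,212,220): print(r,g[r,310:345])
```

```text
205 [164 169 171 171  97 104  89 111 126 137 141 151 171 152 138 133 127 113
 138 186 184 184 186 187 189 188 188 187 186 186 188 187 189 186 186]
212 [167 163  97 101  96  98  87 115 129 134 143 156 169 147 137 132 125 112
 147 168 167 167 168 185 183 162 160 162 164 164 165 166 166 167 169]
220 [171 171 174 175 176 178 110 116 131 137 145 162 161 145 135 130 125 114
  99 103 104 103 102 100  99 100  99 102 100 101 102 102 100 102 101]
```

View pics/w6c.png

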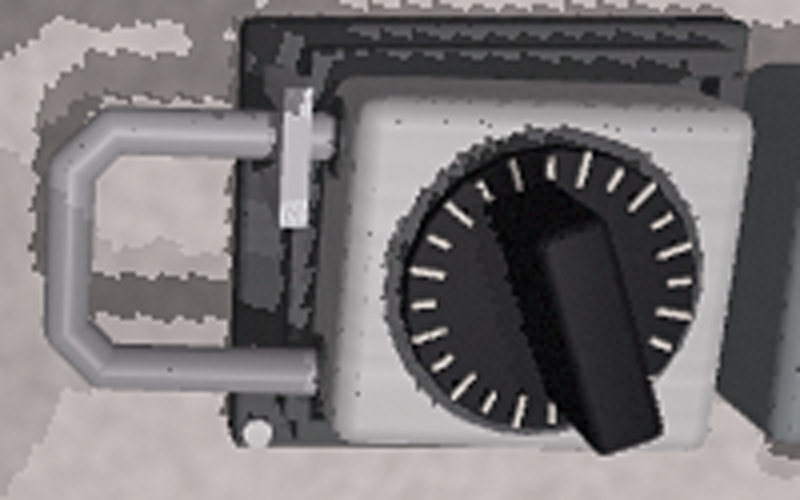

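Run:
```python
from h import *
c=np.load("c6.npy",allow_pickle=True).item()
b=plane(c,322,212.5,.029);d=plane(c,441.5,220,.050);print(b,d,np.linalg.norm((b-d)[:2]),np.degrees(np.arctan2(*(d-b)[1::-1])))
for p in((245,17),(240,440)): print(plane(c,305+p[0]/4,150+p[1]/4,.012))
a1=plane(c,305+572/4,150+232/4,.081);a2=plane(c,305+632/4,150+443/4,.081);print("bar",a1,a2,(a1+a2)/2,np.degrees(np.arctan2(*(a2-a1)[1::-1])))
```

```text
[ 0.52981435 -0.11926295  0.029     ] [ 0.61099424 -0.09372978  0.05      ] 0.08510062487224224 17.45970295698735
[ 0.5495395  -0.06890137  0.012     ]
[ 0.57758768 -0.15102128  0.012     ]
bar [ 0.60046351 -0.08033288  0.081     ] [ 0.62360655 -0.11004531  0.081     ] [ 0.61203503 -0.0951891   0.081     ] -52.08493581659441
```

The shackle is 8.6 mm out and the yaw is confirmed at 17.5°. I'll go down to straddle the bow with the jaws partly closed.

```bash
python3 -m handwheel '[[[-1.5,0.7,-30],[0,0,0]],[[0,0,-40],[0,0,0]],[[0,0,-40],[0,0,0]],[[0,0,-15],[0,0,0]],[[0,0,0],[0,0,0]],[[0,0,0],[0,0,0]]]' 0.32 20
python3 t.py
python3 - <<'E'
from h import *
c=env.camera_info("wrist")
im=env.snapshot("wrist")[:,:,::-1].copy()
p=proj(c,[.5298,-.1199,.029]);print(p)
cv2.imwrite("pics/w7.png",im)
E
```

```text
time_s: 10.12
eef_pos: [0.5301, -0.1199, 0.0653]
tool_rot: [0.59, 0.808, 0.0, 0.001]
wrist_force: [0.0, 0.5, -0.4]
finger_gap: 0.321
psi 107.72 F [ 0.   0.5 -0.4] T [-0.014  0.015  0.017] p [ 530.1 -119.9   65.3] t 10.125
[324.02694518 278.76151299]
```

View pics/w7.png

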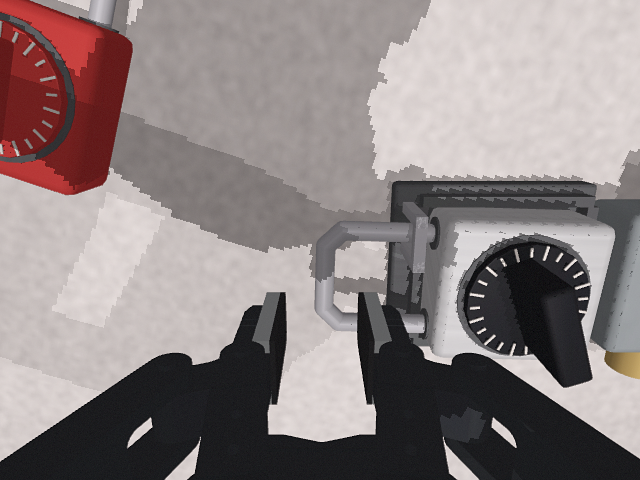

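The bow at column 324 lies midway between the jaws (285 and 360). I'll descend and pinch.

```bash
python3 -m handwheel '[[[0,0,-18],[0,0,0]],[[0,0,-18],[0,0,0]],[[0,0,-17],[0,0,0]],[[0,0,0],[0,0,0]],[[0,0,0],[0,0,0]]]' 0.32 20; python3 t.py
python3 -m handwheel '[[[0,0,0],[0,0,0]],[[0,0,0],[0,0,0]],[[0,0,0],[0,0,0]],[[0,0,0],[0,0,0]]]' 0 30
python3 t.py
python3 - <<'E'
from h import *
cv2.imwrite("pics/w8.png",env.snapshot("wrist")[:,:,::-1])
E
```

```text
time_s: 10.8
eef_pos: [0.5295, -0.1199, 0.0118]
tool_rot: [0.59, 0.807, 0.0, 0.0]
wrist_force: [0.8, 0.6, -0.4]
finger_gap: 0.321
psi 107.70 F [ 0.8  0.6 -0.4] T [-0.032  0.038 -0.025] p [ 529.5 -119.9   11.8] t 10.8
time_s: 11.3
eef_pos: [0.5296, -0.12, 0.0116]
tool_rot: [0.59, 0.807, 0.0, 0.0]
wrist_force: [2.5, -3.0, 3.4]
finger_gap: 0.095
psi 107.69 F [ 2.5 -3.   3.4] T [-0.388 -0.287 -0.219] p [ 529.6 -120.    11.6] t 11.3
```

View pics/w8.png

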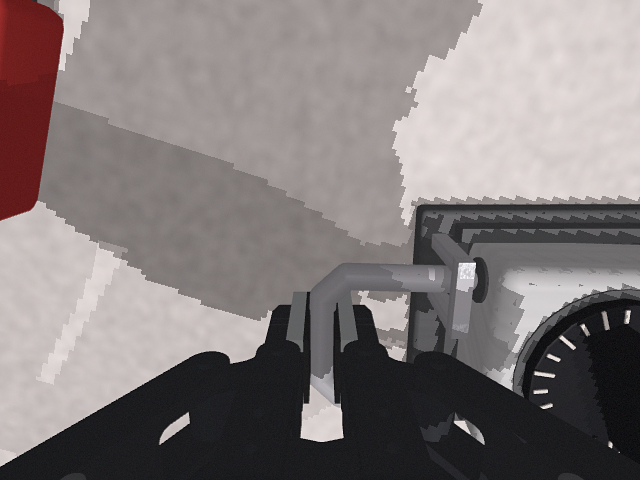

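The bow is held. I'll pull it along the lock's -x axis.

```bash
python3 -m handwheel '[[[-3.8,-1.2,0],[0,0,0]],[[-3.8,-1.2,0],[0,0,0]],[[-3.8,-1.2,0],[0,0,0]],[[-3.8,-1.2,0],[0,0,0]]]' ; python3 t.py
python3 -m handwheel '[[[-1.9,-0.6,0],[0,0,0]],[[-1.9,-0.6,0],[0,0,0]],[[0,0,0],[0,0,0]]]' ; python3 t.py
python3 - <<'E'
from h import *
cv2.imwrite("pics/w9.png",env.snapshot("wrist")[:,:,::-1])
cv2.imwrite("pics/s9.png",cv2.resize(env.snapshot("side")[140:280,220:400,::-1],None,fx=4,fy=4))
E
```

```text
time_s: 11.85
eef_pos: [0.5136, -0.1247, 0.0113]
tool_rot: [0.59, 0.807, -0.0, -0.0]
wrist_force: [2.3, -0.3, 2.5]
finger_gap: 0.095
psi 107.70 F [ 2.3 -0.3  2.5] T [-0.188 -0.462 -0.163] p [ 513.6 -124.7   11.3] t 11.85
time_s: 12.22
eef_pos: [0.5109, -0.126, 0.0115]
tool_rot: [0.59, 0.807, 0.0, 0.001]
wrist_force: [5.8, -1.1, 2.5]
finger_gap: 0.092
psi 107.70 F [ 5.8 -1.1  2.5] T [-0.162 -0.868 -0.1  ] p [ 510.9 -126.    11.5] t 12.225
```

View pics/w9.png

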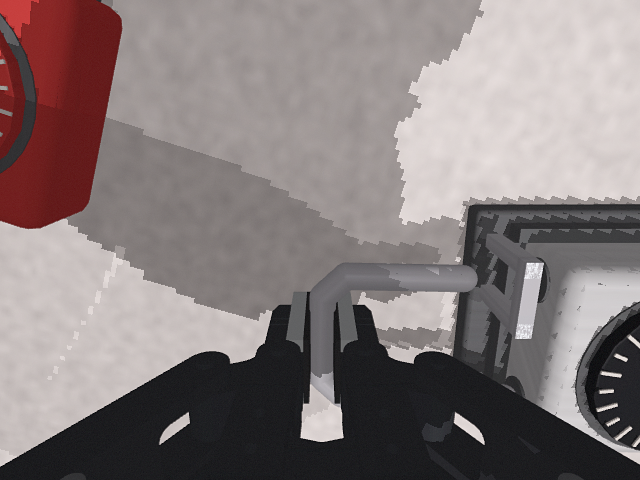

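View pics/s9.png

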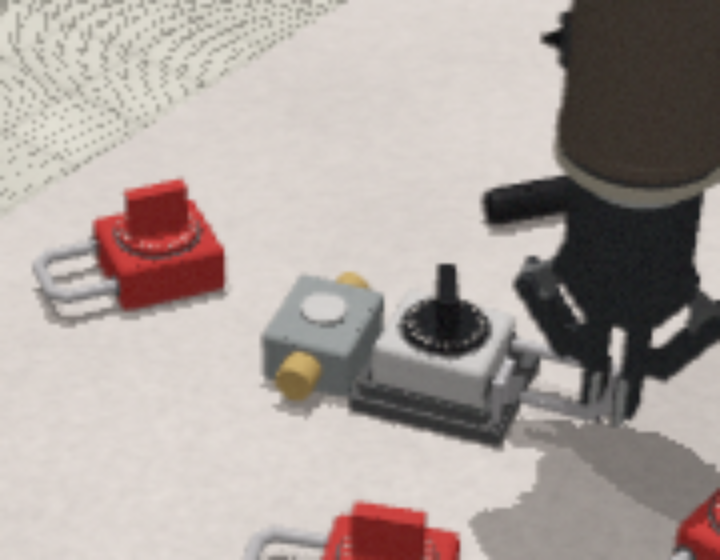

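The free leg ends at (475,278), clear of the eye at (530,300). I'll pull 2 mm more, towards the stop.

```bash
python3 -m handwheel '[[[-1,-0.3,0],[0,0,0]],[[-1,-0.3,0],[0,0,0]],[[0,0,0],[0,0,0]]]' ; python3 t.py
python3 -m handwheel '[[[0,0,0],[0,0,0]],[[0,0,0],[0,0,0]],[[0,0,0],[0,0,0]]]' 0.32 20; python3 t.py
python3 -m handwheel '[[[0,0,30],[0,0,0]],[[0,0,40],[0,0,0]],[[0,0,50],[0,0,0]],[[15,5,50],[0,0,0]],[[15,5,0],[0,0,0]],[[0,0,0],[0,0,0]],[[0,0,0],[0,0,0]]]' 1 20
python3 t.py
python3 - <<'E'
from h import *
c=env.camera_info("wrist");np.save("c10.npy",c,allow_pickle=True)
im=env.snapshot("wrist")[:,:,::-1].copy()
cv2.imwrite("pics/w10.png",im)
E
```

```text
time_s: 12.7
eef_pos: [0.5107, -0.1269, 0.0118]
tool_rot: [0.59, 0.808, 0.001, 0.002]
wrist_force: [13.9, 1.9, -0.3]
finger_gap: 0.093
psi 107.71 F [13.9  1.9 -0.3] T [ 0.238 -2.118 -0.05 ] p [ 510.7 -126.9   11.8] t 12.7
time_s: 13.08
eef_pos: [0.5075, -0.1262, 0.0111]
tool_rot: [0.59, 0.807, -0.0, -0.001]
wrist_force: [-0.7, -0.5, 0.2]
finger_gap: 0.322
psi 107.70 F [-0.7 -0.5  0.2] T [-0.013  0.027  0.023] p [ 507.5 -126.2   11.1] t 13.075
time_s: 13.95
eef_pos: [0.5368, -0.1161, 0.1799]
tool_rot: [0.59, 0.808, -0.001, -0.001]
wrist_force: [-0.7, 0.2, 0.0]
finger_gap: 1.005
psi 107.71 F [-0.7  0.2  0. ] T [ 0.031 -0.002 -0.049] p [ 536.8 -116.1  179.9] t 13.95
```

View pics/w10.png

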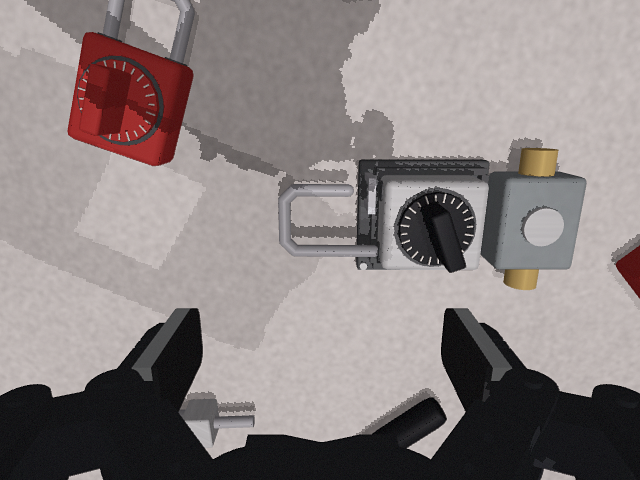

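The free leg ends at (352,190), well clear of the eye, and the stop was felt at 14 N. I'll measure the bow and bar before regrasping.

Run:
```python
from h import *
im=cv2.imread("pics/w10.png")
cv2.imwrite("pics/w10c.png",cv2.resize(im[165:290,380:500],None,fx=4,fy=4,interpolation=cv2.INTER_CUBIC))
c=np.load("c10.npy",allow_pickle=True).item()
b=plane(c,285,220.5,.029);d=plane(c,436,228,.050);print(b,d,np.linalg.norm((b-d)[:2]))
```

```text
[ 0.50958739 -0.12629389  0.029     ] [ 0.61055349 -0.09385514  0.05      ] 0.10604916319673162
```

View pics/w10c.png

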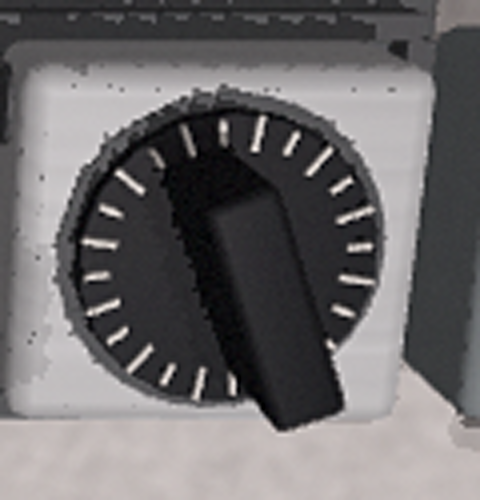

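Run:
```python
from h import *
c=np.load("c10.npy",allow_pickle=True).item()
a1=plane(c,380+243/4,165+201/4,.081);a2=plane(c,380+311/4,165+419/4,.081);m=(a1+a2)/2
print(m,np.linalg.norm(a1-a2),np.degrees(np.arctan2(*(a2-a1)[1::-1])))
s=env.state();print((m-s["eef_pos"])*1000)
```

```text
[ 0.61103886 -0.09467738  0.081     ] 0.037920524296974935 -51.157147528774864
[ 74.27419035  21.53432844 -98.92224038]
```

The shackle is about 29.5 mm out, and the bar lies at -51.2° (-51.9° when I let go of it). I'll regrasp at the release pose.

```bash
python3 -m handwheel '[[[37,11,0],[0,0,10.2]],[[36.7,10.5,-15],[0,0,10.2]],[[0,0,-30],[0,0,0]],[[0,0,-20],[0,0,0]],[[0,0,-20],[0,0,0]],[[0,0,-20],[0,0,0]],[[0,0,-20],[0,0,0]],[[0,0,0],[0,0,0]]]' 1 20; python3 t.py
python3 -m handwheel '[[[0,0,0],[0,0,0]],[[0,0,0],[0,0,0]],[[0,0,0],[0,0,0]],[[0,0,0],[0,0,0]],[[0,0,0],[0,0,0]],[[0,0,0],[0,0,0]]]' 0 70; python3 t.py
python3 - <<'E'
from h import *
cv2.imwrite("pics/w11.png",env.snapshot("wrist")[:,:,::-1])
E
```

```text
time_s: 15.0
eef_pos: [0.6098, -0.0948, 0.0542]
tool_rot: [0.438, 0.899, -0.001, -0.002]
wrist_force: [-0.3, -0.1, 0.5]
finger_gap: 1.002
psi 128.09 F [-0.3 -0.1  0.5] T [ 0.009 -0.034 -0.012] p [609.8 -94.8  54.2] t 15.0
time_s: 15.75
eef_pos: [0.6122, -0.0949, 0.0568]
tool_rot: [0.438, 0.899, 0.0, 0.0]
wrist_force: [-0.4, 1.1, 6.0]
finger_gap: 0.127
psi 128.10 F [-0.4  1.1  6. ] T [0.22  0.093 0.014] p [612.2 -94.9  56.8] t 15.75
```

View pics/w11.png

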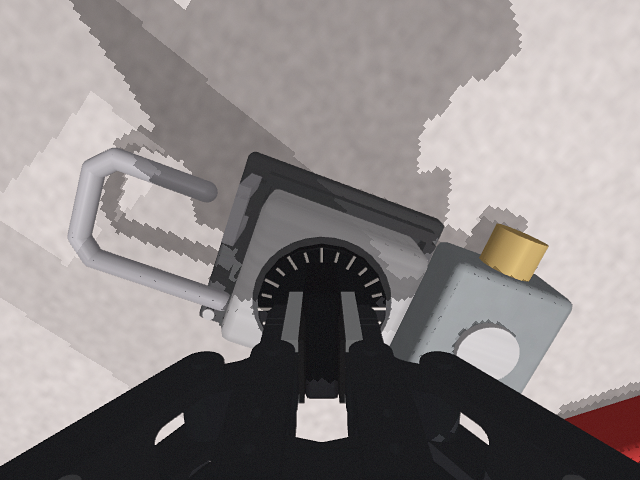

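The bar is held and the shackle is open. I'll lift.

```bash
python3 -m handwheel '[[[0,0,3],[0,0,0]],[[0,0,6],[0,0,0]],[[0,0,8],[0,0,0]],[[0,0,8],[0,0,0]],[[0,0,0],[0,0,0]]]' 0 90; python3 t.py
python3 -m handwheel '[[[0,0,10],[0,0,0]],[[0,0,20],[0,0,0]],[[0,0,25],[0,0,0]],[[0,0,25],[0,0,0]],[[0,0,25],[0,0,0]],[[0,0,20],[0,0,0]],[[0,0,10],[0,0,0]],[[0,0,0],[0,0,0]]]'; python3 t.py
python3 -m handwheel '[[[0,0,0],[0,0,0]],[[0,0,0],[0,0,0]],[[0,0,0],[0,0,0]],[[0,0,0],[0,0,0]],[[0,0,0],[0,0,0]],[[0,0,0],[0,0,0]]]'; python3 t.py
python3 - <<'E'
from h import *
cv2.imwrite("pics/w12.png",env.snapshot("wrist")[:,:,::-1])
cv2.imwrite("pics/s12.png",env.snapshot("side")[:,:,::-1])
E
```

```text
time_s: 16.42
eef_pos: [0.6123, -0.095, 0.0822]
tool_rot: [0.438, 0.899, 0.0, 0.001]
wrist_force: [-0.6, -0.2, -6.6]
finger_gap: 0.124
psi 128.10 F [-0.6 -0.2 -6.6] T [ 0.046 -0.023  0.026] p [612.3 -95.   82.2] t 16.425
time_s: 17.42
eef_pos: [0.6121, -0.0949, 0.2168]
tool_rot: [0.438, 0.899, 0.0, 0.0]
wrist_force: [-1.4, -1.4, -7.2]
finger_gap: 0.121
psi 128.10 F [-1.4 -1.4 -7.2] T [ 0.013 -0.043 -0.032] p [612.1 -94.9 216.8] t 17.425
time_s: 18.18
eef_pos: [0.6119, -0.0949, 0.2163]
tool_rot: [0.438, 0.899, 0.0, 0.0]
wrist_force: [0.0, 0.1, -6.8]
finger_gap: 0.119
psi 128.10 F [ 0.   0.1 -6.8] T [ 0.032 -0.043  0.009] p [611.9 -94.9 216.3] t 18.175
```

View pics/w12.png

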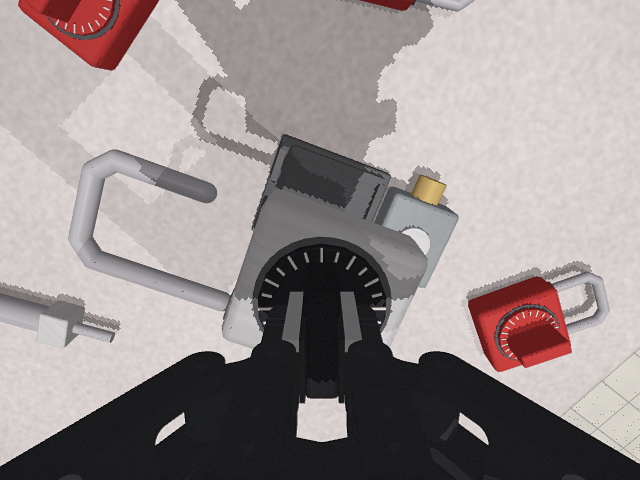

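View pics/s12.png

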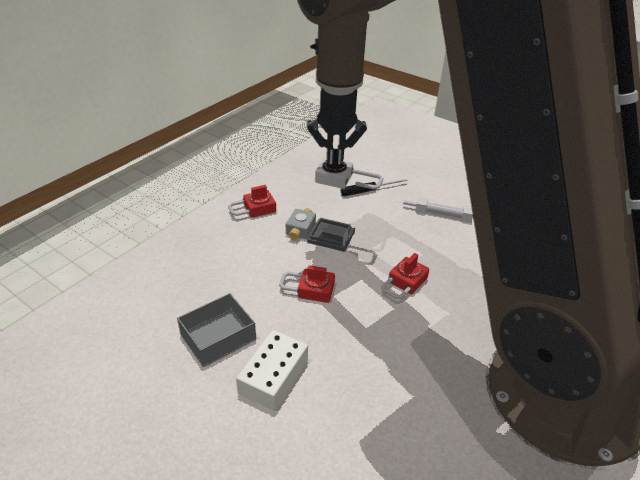

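The lock hangs level, dial up, about 160 mm above its seat. The shackle is open, the seat is empty, and the bystanders have not moved. I'll hand in.

```bash
python3 -c "
from cell import env
print(env.job_done()); s=env.state(); print(s['time_s'],s['wrist_force'],s['finger_gap'])"
```

```text
the job is handed in; nothing more can be done
None
the job is handed in; nothing more can be done
```

The padlock is off the hasp, and I handed the job in at about 18 s while still holding it up, open and level with the dial up. `job_done()` gives no verdict, so I don't know how it was judged.

- **Gate:** I turned the dial about 52° clockwise in small steps, until the wrist picture showed the shackle out by about 8.6 mm. I never felt a clear torque jump from the dial locking. I stopped on the picture instead and did not force the dial.
- **Pull:** I pulled the shackle until a firm stop at about 14 N, with the lock in its seat. It then measured about 29.5 mm out, with its free leg clear of the eye.
- **Lift:** I pinched the bar again with 70 N, raised to 90 N, and lifted the lock about 160 mm.

**Last checks:** the wrist carried a steady 6.8 N, about the lock's weight, with almost no side force. The lock hung level with the shackle out, the seat was empty, and the bystanders looked unmoved in the side picture.

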